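# Pulse the dish shaker

### The job

Run the dish shaker in pulse mode using only your closed fingertips: first switch the rocker over by pressing down its raised back half, then push the square key fully down so that it stays down, and last press the long bar key fully down and finish while still holding it down. Do not press any key before its turn, leave the round key alone, and do not pick up or shift the dish, vials and other loose things on and around the shaker.

Things in the scene. Friction and masses are not known exactly. Their poses are not given: they have to be found in the camera images.
- shaker: White bench dish shaker, fixed, 220 mm deep, 300 mm wide; origin at the centre of its underside; x axis to its back, y to its left. Its front deck carries a row of four black modules (tops 58 mm above the bench) 60 mm in front of the origin; white keys stand up from them. Behind is a tray (aluminium with a black mat; floor 68, rim 73 mm above the bench, from 8 mm in front of the origin) with loose things up to 56 mm tall.
- rocker_raised_half (a point): In one of four places, 66 mm apart, in a row along the front deck; which one varies. Rocker switch, 58 mm front to back, 28 mm wide, with a shallow V face; its back half is raised at the start. The point is on the face of that half, 19 mm behind the pivot, and moves with it: 71 mm above the bench at first, 64 mm when switched over. The pivot lies along the shaker's y, 65 mm above the bench. Takes 1 N here, 3 N nearer the pivot.
- rocker (a joint): Angle of the rocker in rad: about 0 (up to 0.04) at the start, back half raised; 0.40 when the back half is fully down (stop). It has no spring and stays where it is left; above 0.30 counts as switched over.
- square_key_top (a point): In one of four places, 66 mm apart, in a row along the front deck; which one varies. Square push key, 30 by 30 mm, 18 mm tall with its top 70 mm above the bench when up. The point is the middle of its top face. Latching: it goes straight down 6 mm against about 2.5 N of friction and stays down.
- square_key (a joint): Travel of the square key in m: 0 up, 0.006 fully down (stop); stays where it is left. Above 0.0045 counts as down.
- bar_key_top (a point): In one of four places, 66 mm apart, in a row along the front deck; which one varies. Long bar key, 20 mm front to back, 46 mm wide side to side (along the shaker's y axis), top 70 mm above the bench when up. The point is the middle of its top face. Sprung: it starts to move at 1.5 N, is fully down (6 mm) at 4.5 N, and comes up again when let go.
- bar_key (a joint): Travel of the bar key in m: 0 up, 0.006 fully down (stop). Above 0.0045 counts as pressed down.
- bar_key_module: Module that carries the bar key; origin at the centre of its underside, on the deck straight under the key.
- round_key_top (a point): In one of four places, 66 mm apart, in a row along the front deck; which one varies. Round push key, 32 mm in diameter, top 70 mm above the bench; the point is the middle of its top face. Not to be pressed: it gives at 2.5 N and stays down.
- round_key (a joint): Travel of the round key in m: 0 up, 0.006 down. It must stay below 0.003.
- dish_a: Loose petri dish with lid, 105 mm across, 13 mm tall, lying on the left part of the tray; origin at the centre of its underside. Leave alone.
- small_beaker: Loose small glass beaker, 51 mm across, 56 mm tall, on the right part of the tray; origin under its centre. Leave alone.
- vial_a: Loose glass vial with black cap, 22 mm across, 44 mm tall, on the middle of the tray; origin under its centre. Leave alone.
- vial_b: Loose glass vial with black cap, 22 mm across, 44 mm tall, on the bench in front of the shaker; origin under its centre. Leave alone.
- tape: Loose roll of tape, 62 mm across, 18 mm tall, lying on the bench in front of the shaker; origin under its centre. Leave alone.
- boat: Loose small white weighing boat, 57 mm square, 12 mm tall, on the bench to the right of the shaker; origin under its centre. Leave alone.

How it is judged:
By the outcome, as a careful person would: the job done as asked, in the order asked, and still so for the second after the job is handed in, while the arm keeps its last pose, push and grip.
It also fails if it takes over 42 s, if anything falls off the work surface, if the arm or the gripper's body presses on something with over 40 N, if the wrist force passes 120 N, or if a joint passes its speed limit or range.

### The arm

A 6-joint arm with a two-finger parallel gripper is mounted at the origin on a cart in front of the work surface, level with it; the furniture and walls round the work are solid. World frame = base frame: x ahead of the robot, y to its left, z up, the work surface at z = 0. Lengths are in m, angles in rad, forces in N, time in s.
With the tool pointing down it reaches from about 0.225 to 0.875 m from the base axis. Payload 3.4 kg.
Tool frame: the origin (TCP) lies at the very end of the fingers, on their centre line; the grasp point (between the pads) lies 19 mm behind it; z points along the fingers, x is the direction in which the jaws open and shut, and the axes are right-handed (so a half turn about z gives the same grasp; the last joint's range is limited). The gripper opens to 85 mm and grips with 20 to 120 N. Pads are 22 mm wide; open, the fingers measure 114 mm over their backs; the gripper's body (76 mm by 85 mm) begins 54 mm behind the grasp point. The pads swing forward as they close: fully open they stand 13 mm farther back than shut.
Start: joints at [1.091, 0.276, 1.505, -0, 1.361, -0.121], TCP at [0.202, 0.538, 0.231] pointing down, gripper open.
Joint ranges: [-2.89, 2.89], [-0.75, 2.08], [0.22, 2.7], [-1.18, 4.32], [0.11, 2.71], [-2.7, 2.7]. Speed limits (rad/s): [2.57, 2.57, 3.14, 3.14, 3.14, 3.14].

### API

Orientations are given as a unit quaternion [w, x, y, z].
In Python, from rig import manip gives the robot as it stands.
- The arm moves only by the tool carry_out, never from a script. Its argument "series" is a list of rows, each a list of 2 entries, a list of its own where there are three numbers: the shift along the tool's x, y, z in mm, then the turn about the tool's z in degrees. A call has 1 to 10 rows; each row shifts and turns the pose as measured when the row begins, along the tool's axes as they then stand; what a row does not reach is not made up. A row lasts 1/12 s, in which the tool goes at most 41.7 mm and 7.16 degrees, less where a joint would pass 70% of its speed; a pose out of reach is approached as far as the arm can. A call is refused whole if a number of a shift passes 41.7 or a number of a turn 7.16, either way. A call with a gripper value outside its range is refused whole. "fingers" is the finger opening in mm, from 0 to 85.4, set as the call begins (left out, the last holds). The fingers move at their own pace and stop on an object; "squeeze" is the grip in N (left out, the last holds). Time passes only in rows, so rows that do not move let the fingers close. It gives the time, the measured TCP pose, the force and the opening at its end, in the units of the state.
- manip.get_state(): the state, without advancing time (a new reading comes with each control period).
- manip.get_image(name): name is "scene" or "top" or "wrist"; returns a dict with "frame" (420x560x3 uint8, blue, green, red), "K" (3x3 intrinsics, pixels), "rvec" (rotation vector, rad) and "tvec" (3), from world to camera coordinates, as OpenCV has them; the wrist camera has in their place "mount" (4x4, takes a point from camera to tool coordinates, whose origin is the TCP and whose axes are the tool frame's). Camera axes: x right, y down, z forward; pixel columns grow to the right and rows downward; lengths in m; the calibration is good to about 2 mm. A picture is of the moment at which its call begins: read the wrist's pose just before it. There is no depth.
- manip.sign_off(): hands the job in, once; it reports no verdict.
The state is a dict: "clock": time; "qpos": joint angles; "qd": joint speeds; "effort": joint torques, N m; "position": TCP position; "ee_rot": TCP orientation; "contact_force": force on the tool from outside, world axes, zero at the start; "moment": the same for the moment, N m; "width": finger opening in m.
Only numpy, scipy, OpenCV 4.12 (cv2) and the standard library are available. Lean on these libraries where they do the work, as an engineer would, in place of code of your own. Each camera call takes 0.05 s, during which the arm holds its last target. There are 200 camera calls.

## Working session

There is one attempt and no reset: what is moved stays moved. The work goes in short steps, Python scripts to look and compute and a tool call to move; the robot and the scene stay as the last step left them, time stands still between calls to the robot, and variables do not carry over. Pictures are saved under pics/ and viewed, about 8 in all and at most 12, crops included, and the job is handed in when it is done.

Besides the shell and the picture viewer there is one more tool, called after "Call:" as name(argument=value, ...) on one line, values as JSON. carry_out: Moves the arm, as the interface text tells. Its arguments: {"type":"object","properties":{"series":{"type":"array","items":{"type":"array"}},"fingers":{"type":"number"},"squeeze":{"type":"number"}},"required":["series"]}

```bash
mkdir -p pics; cat > h.py <<'E'
import numpy as np, cv2, pickle
from rig import manip
def grab(n,f):
    s=manip.get_state(); d=manip.get_image(n); cv2.imwrite(f'pics/{f}.png',d['frame']); pickle.dump((s,d),open(f'pics/{f}.pkl','wb')); return s,d
def ray(d,u,v):
    R=cv2.Rodrigues(np.array(d['rvec'],float))[0]; t=np.array(d['tvec'],float).ravel()
    p=np.linalg.inv(d['K'])@[u,v,1]; return -R.T@t, R.T@p
def at_z(d,u,v,z):
    o,r=ray(d,u,v); return o+r*(z-o[2])/r[2]
E
python3 - <<'E'
from h import *
for n in('top','scene'):
    s,d=grab(n,n+'0'); print(n,ray(d,280,210))
print({k:np.round(v,3) for k,v in s.items()})
a=cv2.imread('pics/top0.png');b=cv2.imread('pics/scene0.png')
E
```

```text
top (array([ 0.39527802, -0.00473311,  1.02076207]), array([ 0.14553995, -0.02128629, -0.98915441]))
scene (array([-0.06875016,  0.57252907,  0.57219766]), array([ 0.63004006, -0.59222026, -0.50256529]))
{'clock': np.float64(0.05), 'qpos': array([ 1.091,  0.277,  1.506, -0.   ,  1.361, -0.121]), 'qd': array([-0.002,  0.001,  0.001,  0.   , -0.   , -0.   ]), 'effort': array([ 2.0000e-03, -4.1808e+01, -2.4668e+01, -0.0000e+00,  6.0000e-03,
       -0.0000e+00]), 'position': array([0.202, 0.538, 0.23 ]), 'ee_rot': array([ 0.   ,  0.822,  0.57 , -0.001]), 'contact_force': array([ 0.025, -0.072, -0.365]), 'moment': array([-0.013, -0.02 ,  0.012]), 'width': np.float64(0.085)}
```

View pics/top0.png

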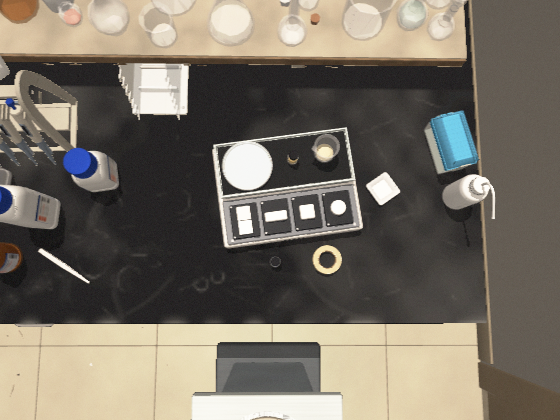

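View pics/scene0.png

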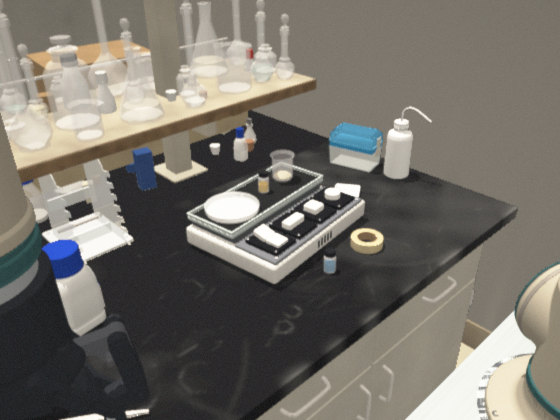

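The top view shows the row, left to right: rocker (245,220), bar (276,215), square (307,211), round (338,207). The scene view agrees, with the vial and tape in front. Next I'll enlarge both for accurate pixels.

```bash
python3 - <<'E'
from h import *
a=cv2.imread('pics/top0.png')[180:255,210:370];b=cv2.imread('pics/scene0.png')[170:260,225:385]
cv2.imwrite('pics/z0.png',np.vstack([cv2.resize(a,None,fx=5,fy=4,interpolation=2)[:300],cv2.resize(b,None,fx=5,fy=10/3,interpolation=2)]))
E
```

```text
(no output)
```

View pics/z0.png

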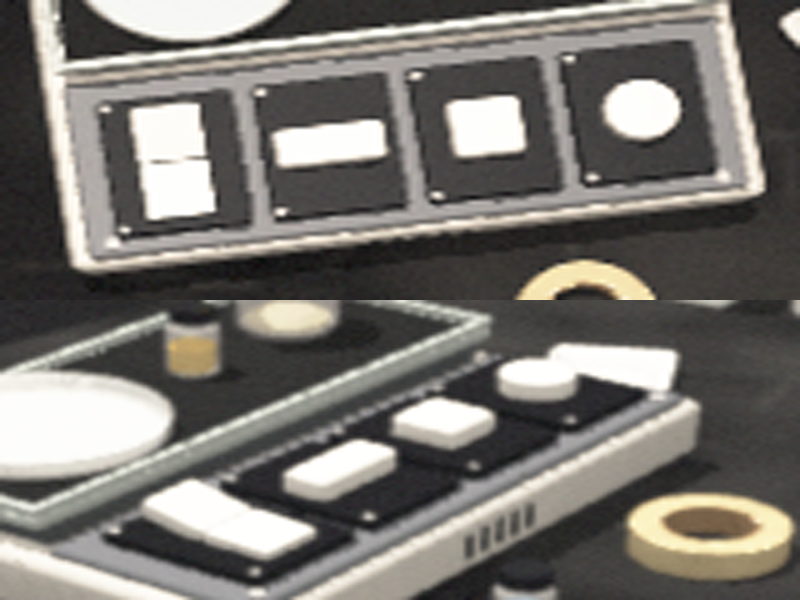

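The enlargement shows these centres in zoomed pixels:

| Key | Top view | Scene view |
|---|---|---|
| Square | (486,126) | (442,417) |
| Bar | (329,143) | (340,464) |
| Round | (642,109) | (537,374) |
| Rocker pivot | (176,160) | (226,520) |

The rocker's back half is at (168,131) in the top view. I'll triangulate from these.

```bash
python3 - <<'E'
from h import *
T=pickle.load(open('pics/top0.pkl','rb'))[1];S=pickle.load(open('pics/scene0.pkl','rb'))[1]
t=lambda u,v:((u+.5)/5-.5+210,(v+.5)/4-.5+180)
s=lambda u,v:((u+.5)/5-.5+225,(v-300+.5)*.3-.5+170)
def tri(p,q):
    P=[d['K']@np.c_[cv2.Rodrigues(np.array(d['rvec'],float))[0],np.ravel(d['tvec'])] for d in(T,S)]
    x=cv2.triangulatePoints(P[0],P[1],np.array(p,float),np.array(q,float)).ravel();return x[:3]/x[3]
for n,p,q,z in[('sq',(486,126),(442,417),.07),('bar',(329,143),(340,464),.07),('round',(642,109),(537,374),.07),('pivot',(176,160),(226,520),.065)]:
    print(n,tri(t(*p),s(*q)).round(4),at_z(T,*t(*p),z).round(4),at_z(S,*s(*q),z).round(4))
print('backhalf',at_z(T,*t(168,131),.07).round(4))
A=at_z(T,*t(329,143),.07);B=at_z(T,*t(642,109),.07);d=B-A;print(d,np.hypot(*d[:2]),np.degrees(np.arctan2(d[0],-d[1])))
E
```

```text
sq [ 0.5333 -0.0812  0.0678] [ 0.533 -0.081  0.07 ] [ 0.5308 -0.0784  0.07  ]
bar [ 0.5239 -0.0159  0.0678] [ 0.5238 -0.0156  0.07  ] [ 0.521  -0.0134  0.07  ]
round [ 0.5426 -0.1467  0.0679] [ 0.5422 -0.1464  0.07  ] [ 0.54   -0.1437  0.07  ]
pivot [0.5158 0.0483 0.0636] [0.5154 0.048  0.065 ] [0.5144 0.0499 0.065 ]
backhalf [0.5299 0.0513 0.07  ]
[ 0.01838999 -0.13074683  0.        ] 0.13203380020262337 8.006325146082983
```

Call:
carry_out(series=[[[0, 0, 0], -7.15], [[0, 0, 0], -7.15], [[0, 0, 0], -7.15], [[0, 0, 0], -7.15], [[0, 0, 0], 0], [[0, 0, 0], 0]], fingers=0)

```text
clock: 0.6
position: [0.2008, 0.5362, 0.2273]
ee_rot: [0.001, 0.653, 0.757, -0.004]
contact_force: [-0.2, 0.3, -0.3]
width: 0.0122
```

```bash
cat > go.py <<'E'
import sys
from h import *
from scipy.spatial.transform import Rotation as R
s=manip.get_state(); q=s['ee_rot']; M=R.from_quat([*q[1:],q[0]]).as_matrix()
print('t',round(s['clock'],2),'pos',np.round(s['position'],4),'F',np.round(s['contact_force'],2),'w',round(s['width'],4),'xang',np.degrees(np.arctan2(M[1,0],M[0,0])).round(2),'z',M[:,2].round(4))
for a in sys.argv[1:]:
    p=np.array([float(x) for x in a.split(',')]); print(a,'tool mm',(M.T@(p-s['position'])*1000).round(1))
E
python3 go.py .536,.0509,.2 .533,-.081,.2 .5239,-.0158,.2
```

```text
t 0.6 pos [0.2008 0.5362 0.2273] F [-0.24  0.31 -0.31] w 0.0122 xang 98.4 z [-0.0039 -0.0075 -1.    ]
.536,.0509,.2 tool mm [-528.9  260.9   29.6]
.533,-.081,.2 tool mm [-658.9  238.6   30.6]
.5239,-.0158,.2 tool mm [-593.1  239.1   30.2]
```

Call:
carry_out(series=[[[-33, 16, 0], 0], [[-33, 16, 0], 0], [[-33, 16, 0], 0], [[-33, 16, 0], 0], [[-33, 16, 0], 0], [[-33, 16, 0], 0], [[-33, 16, 0], 0], [[-33, 16, 0], 0], [[-33, 16, 0], 0], [[-33, 16, 0], 0]])

```text
clock: 1.43
position: [0.4073, 0.2252, 0.2255]
ee_rot: [-0.001, 0.659, 0.752, -0.003]
contact_force: [-0.9, 1.0, 0.4]
width: 0.0
```

```bash
python3 go.py .536,.0509,.2
```

```text
t 1.43 pos [0.4073 0.2252 0.2255] F [-0.92  1.02  0.4 ] w 0.0 xang 97.48 z [-0.0057 -0.004  -1.    ]
.536,.0509,.2 tool mm [-189.5  105.1   25.5]
```

Call:
carry_out(series=[[[-32, 17, 0], 0], [[-32, 17, 0], 0], [[-32, 17, 0], 0], [[-32, 17, 0], 0], [[-32, 17, 0], 0], [[-20, 15, 0], 0], [[0, 0, 0], 0], [[0, 0, 0], 0]])

```text
clock: 2.1
position: [0.5364, 0.0415, 0.2249]
ee_rot: [0.001, 0.672, 0.74, -0.003]
contact_force: [-1.3, -1.1, 0.4]
width: -0.0001
```

```bash
python3 go.py .536,.0509,.1; python3 -c "
from h import *
grab('wrist','w1')"
```

```text
t 2.1 pos [0.5364 0.0415 0.2249] F [-1.26 -1.1   0.38] w -0.0001 xang 95.52 z [-0.003  -0.0062 -1.    ]
.536,.0509,.1 tool mm [ 10.1   0.9 124.8]
```

View pics/w1.png

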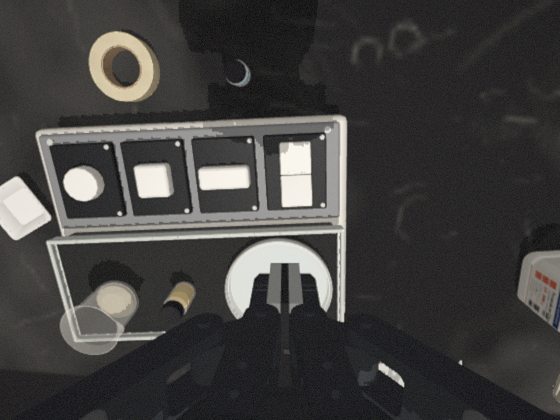

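The wrist view shows the row with round (83,184), square (154,180), bar (223,177) and the rocker pivot line at (296,175). I'll use it as a third measurement.

```bash
python3 - <<'E'
from h import *
from scipy.spatial.transform import Rotation as R
s,d=pickle.load(open('pics/w1.pkl','rb'));q=s['ee_rot'];M=R.from_quat([*q[1:],q[0]]).as_matrix()
m=np.array(d['mount'])
for n,u,v,z in[('pivot',296,175,.065),('bar',223,177,.07),('sq',154,180,.07),('round',83,184,.07)]:
    r=M@m[:3,:3]@np.linalg.inv(d['K'])@[u,v,1];o=M@m[:3,3]+s['position'];print(n,(o+r*(z-o[2])/r[2]).round(4))
E
python3 go.py .536,.0505,.1
```

```text
pivot [0.5148 0.0476 0.065 ]
bar [ 0.5221 -0.0182  0.07  ]
sq [ 0.531  -0.0806  0.07  ]
round [ 0.541  -0.1455  0.07  ]
t 2.15 pos [0.5365 0.0416 0.2248] F [ 0.75 -0.85 -0.15] w 0.0002 xang 95.59 z [-0.0024 -0.0069 -1.    ]
.536,.0505,.1 tool mm [  9.7   0.7 124.8]
```

Call:
carry_out(series=[[[9, 0, 0], -2.5], [[0, 0, 25], 0], [[0, 0, 25], 0], [[0, 0, 25], 0], [[0, 0, 25], 0], [[0, 0, 15], 0], [[0, 0, 0], 0], [[0, 0, 0], 0]])

```text
clock: 2.82
position: [0.5294, 0.0649, 0.1089]
ee_rot: [0.0, 0.647, 0.762, -0.0]
contact_force: [-0.2, 0.2, 0.8]
width: 0.0005
```

```bash
python3 go.py .536,.0505,.08
```

```text
t 2.82 pos [0.5294 0.0649 0.1089] F [-0.2   0.19  0.83] w 0.0005 xang 99.31 z [ 4.e-04 -7.e-04 -1.e+00]
.536,.0505,.08 tool mm [-15.3   4.2  29. ]
```

Call:
carry_out(series=[[[-8, 2, 10], 0], [[-6, 2, 8], 1], [[0, 0, 0], 0], [[0, 0, 0], 0]])

```text
clock: 3.15
position: [0.5375, 0.0533, 0.0929]
ee_rot: [0.003, 0.653, 0.757, 0.002]
contact_force: [-0.1, 0.1, -0.1]
width: -0.0
```

```bash
python3 go.py .536,.0505,.08
```

```text
t 3.15 pos [0.5375 0.0533 0.0929] F [-0.12  0.11 -0.07] w -0.0 xang 98.49 z [ 6.5e-03 -4.0e-04 -1.0e+00]
.536,.0505,.08 tool mm [-2.5 -2.  12.9]
```

Call:
carry_out(series=[[[-2, -2, 6], 0], [[0, 0, 5], 0], [[0, 0, 4], 0], [[0, 0, 4], 0], [[0, 0, 0], 0]])

```text
clock: 3.57
position: [0.5373, 0.0498, 0.0736]
ee_rot: [0.004, 0.654, 0.757, 0.003]
contact_force: [-0.5, -0.5, -0.9]
width: 0.0002
```

```bash
python3 go.py .536,.0505,.063
```

```text
t 3.57 pos [0.5373 0.0498 0.0736] F [-0.47 -0.5  -0.91] w 0.0002 xang 98.38 z [ 1.e-02 -4.e-04 -1.e+00]
.536,.0505,.063 tool mm [ 0.9 -1.3 10.6]
```

Call:
carry_out(series=[[[0, -1, 3], 0], [[0, 0, 3], 0], [[0, 0, 3], 0], [[0, 0, 2], 0], [[0, 0, 1], 0]])

```text
clock: 3.98
position: [0.5375, 0.0496, 0.0635]
ee_rot: [0.005, 0.653, 0.757, 0.004]
contact_force: [-3.8, -0.1, 12.2]
width: -0.0001
```

```bash
python3 go.py .536,.0505,.063
```

```text
t 3.98 pos [0.5375 0.0496 0.0635] F [-3.79 -0.08 12.18] w -0.0001 xang 98.39 z [ 1.250e-02 -6.000e-04 -9.999e-01]
.536,.0505,.063 tool mm [ 1.1 -1.3  0.4]
```

12 N at z=0.0635 means the rocker is at its stop. I'll lift and check.

Call:
carry_out(series=[[[0, 0, -8], 0], [[0, 0, -15], 0], [[0, 0, -20], 0], [[0, 0, -20], 0], [[-20, 0, -15], 0], [[-25, 0, 0], 0], [[-25, 0, 0], 0], [[-25, 0, 0], 0], [[0, 0, 0], 0], [[0, 0, 0], 0]])

```text
clock: 4.82
position: [0.5506, -0.0465, 0.1472]
ee_rot: [0.006, 0.652, 0.758, 0.004]
contact_force: [-0.4, 0.6, -0.7]
width: 0.0004
```

```bash
python3 go.py .532,-.081,.09; python3 - <<'E'
from h import *
a=grab('top','t2')[1]['frame'][180:255,210:370];b=grab('scene','s2')[1]['frame'][170:260,225:385]
cv2.imwrite('pics/z2.png',np.vstack([cv2.resize(a,None,fx=5,fy=4,interpolation=2),cv2.resize(b,None,fx=5,fy=10/3,interpolation=2)]))
E
```

```text
t 4.82 pos [ 0.5506 -0.0465  0.1472] F [-0.37  0.58 -0.66] w 0.0004 xang 98.63 z [ 0.0139 -0.0012 -0.9999]
.532,-.081,.09 tool mm [-31.1 -24.3  57. ]
```

View pics/z2.png

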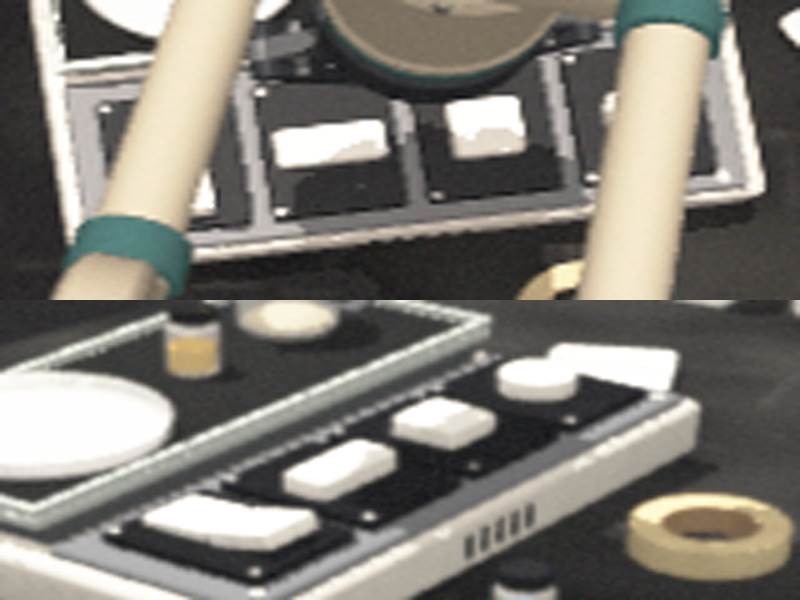

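The scene crop shows the rocker switched, with its front half (290,525) now raised and the other keys still up. Next is the square key.

Call:
carry_out(series=[[[-16, -12, 0], 0], [[-14, -11, 10], 0], [[0, 0, 15], 0], [[0, 0, 15], 0], [[0, 0, 8], 0], [[0, 0, 0], 0], [[0, 0, 0], 0]])

```text
clock: 5.5
position: [0.5314, -0.0725, 0.0972]
ee_rot: [0.004, 0.648, 0.761, 0.005]
contact_force: [1.3, 0.1, 0.5]
width: -0.0003
```

```bash
python3 go.py .532,-.081,.074
```

```text
t 5.5 pos [ 0.5314 -0.0725  0.0972] F [1.35 0.1  0.54] w -0.0003 xang 99.18 z [ 0.013   0.002  -0.9999]
.532,-.081,.074 tool mm [-8.5 -1.1 23.2]
```

Call:
carry_out(series=[[[-8, -1, 5], 0], [[0, 0, 5], 0], [[0, 0, 5], 0], [[0, 0, 4], 0], [[0, 0, 0], 0], [[0, 0, 0], 0]])

```text
clock: 6.0
position: [0.534, -0.0804, 0.0783]
ee_rot: [0.006, 0.647, 0.762, 0.006]
contact_force: [0.6, -0.2, 0.4]
width: 0.0002
```

```bash
python3 go.py .532,-.081,.063
```

```text
t 6.0 pos [ 0.534  -0.0804  0.0783] F [ 0.63 -0.17  0.39] w 0.0002 xang 99.3 z [ 0.0168  0.0013 -0.9999]
.532,-.081,.063 tool mm [-0.3 -2.3 15.3]
```

Call:
carry_out(series=[[[0, -2, 3], 0], [[0, 0, 3], 0], [[0, 0, 3], 0], [[0, 0, 3], 0], [[0, 0, 2], 0], [[0, 0, 2], 0]])

```text
clock: 6.5
position: [0.5329, -0.081, 0.0638]
ee_rot: [0.007, 0.647, 0.762, 0.006]
contact_force: [-7.1, 2.1, 29.5]
width: 0.0001
```

```bash
python3 go.py .532,-.081,.063
```

```text
t 6.5 pos [ 0.5329 -0.081   0.0638] F [-7.14  2.1  29.51] w 0.0001 xang 99.31 z [ 1.910e-02  5.000e-04 -9.998e-01]
.532,-.081,.063 tool mm [ 0.1 -0.9  0.8]
```

It stopped hard at z=0.0638, so the key is fully down. I'll lift and go over to the bar.

Call:
carry_out(series=[[[0, 0, -8], 0], [[0, 0, -15], 0], [[0, 0, -15], 0], [[0, 0, -10], 0], [[16, 0, 0], 0], [[20, 0, 0], 0], [[16, 0, 0], -1], [[0, 0, 0], 0], [[0, 0, 0], 0]])

```text
clock: 7.25
position: [0.5246, -0.0291, 0.1145]
ee_rot: [0.009, 0.641, 0.767, 0.007]
contact_force: [0.5, -0.6, 0.3]
width: -0.0002
```

```bash
python3 go.py .523,-.0165,.09; python3 - <<'E'
from h import *
b=grab('scene','s3')[1]['frame'][150:260,225:385]
cv2.imwrite('pics/z3.png',cv2.resize(b,None,fx=5,fy=5,interpolation=2))
E
```

```text
t 7.25 pos [ 0.5246 -0.0291  0.1145] F [ 0.49 -0.6   0.26] w -0.0002 xang 100.25 z [ 2.250e-02 -7.000e-04 -9.997e-01]
.523,-.0165,.09 tool mm [12.8  0.1 24.4]
```

View pics/z3.png

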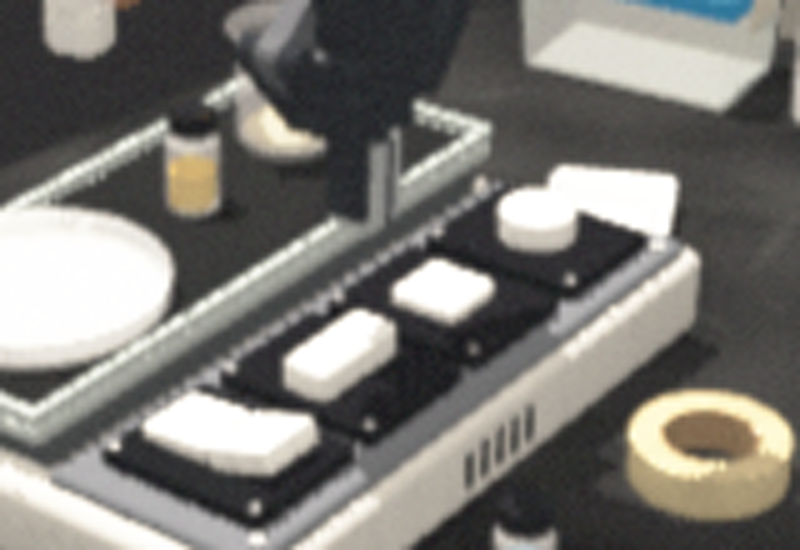

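The square key (442,290) is now lower than the bar (340,352) and round (537,215) keys. The rocker is still switched and the loose things haven't moved. Next is the bar.

Call:
carry_out(series=[[[9, 0, 5], 1], [[4, 0, 10], 1], [[0, 0, 8], 0], [[0, 0, 0], 0], [[0, 0, 0], 0]])

```text
clock: 7.72
position: [0.5244, -0.0197, 0.0903]
ee_rot: [0.01, 0.656, 0.755, 0.007]
contact_force: [0.3, -0.2, 0.8]
width: 0.0
```

```bash
python3 go.py .523,-.0165,.063
```

```text
t 7.72 pos [ 0.5244 -0.0197  0.0903] F [ 0.27 -0.21  0.84] w 0.0 xang 98.01 z [ 0.0238 -0.0027 -0.9997]
.523,-.0165,.063 tool mm [ 3.5 -1.5 27.3]
```

Call:
carry_out(series=[[[2, -1, 4], 0], [[1, 0, 4], 0], [[0, 0, 4], 0], [[0, 0, 3], 0], [[0, 0, 3], 0], [[0, 0, 3], 0], [[0, 0, 3], 0]])

```text
clock: 8.3
position: [0.5248, -0.0186, 0.0653]
ee_rot: [0.011, 0.656, 0.754, 0.007]
contact_force: [-1.1, -0.7, 4.0]
width: 0.0001
```

```bash
python3 go.py .523,-.0165,.063
```

```text
t 8.3 pos [ 0.5248 -0.0186  0.0653] F [-1.14 -0.75  4.01] w 0.0001 xang 97.93 z [ 0.0259 -0.0036 -0.9997]
.523,-.0165,.063 tool mm [ 2.4 -1.5  2.3]
```

Call:
carry_out(series=[[[0, 0, 2], 0], [[0, 0, 2], 0], [[0, 0, 2], 0]])

```text
clock: 8.55
position: [0.5248, -0.0186, 0.0638]
ee_rot: [0.011, 0.656, 0.755, 0.007]
contact_force: [-5.9, 0.8, 18.6]
width: 0.0002
```

```bash
python3 go.py .523,-.0165,.063
```

```text
t 8.55 pos [ 0.5248 -0.0186  0.0638] F [-5.9   0.79 18.65] w 0.0002 xang 97.97 z [ 0.0264 -0.0041 -0.9996]
.523,-.0165,.063 tool mm [ 2.4 -1.5  0.8]
```

```bash
python3 - <<'E'
from h import *
b=grab('scene','s4')[1]['frame'][150:260,225:385]
for i in range(4): grab('scene','s5')
cv2.imwrite('pics/z4.png',cv2.resize(b,None,fx=5,fy=5,interpolation=2))
E
python3 go.py
```

```text
t 8.8 pos [ 0.5248 -0.0186  0.0638] F [-5.48  0.78 17.46] w 0.0 xang 97.97 z [ 0.0268 -0.0042 -0.9996]
```

View pics/z4.png

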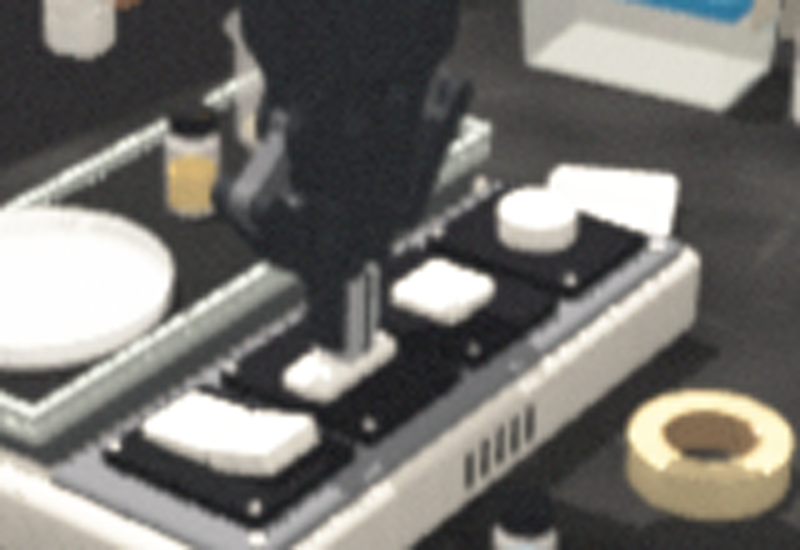

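The fingertips are holding the bar (340,365) down. The square key is down, the rocker is switched, and the round key (537,215) is still up. The loose things in view, including the vial at (192,160), are where they were. The force is steady at 17–18 N, so I'll hand in.

```bash
python3 -c "
from rig import manip
print(manip.sign_off())"; python3 go.py
```

```text
the job is handed in; nothing more can be done
None
the job is handed in; nothing more can be done
```

I ran the shaker in pulse mode with closed fingertips, in the order asked, and handed it in at about 9 s with the bar still held down.

| Step | Fingertip height at the stop | Force | Last check |
|---|---|---|---|
| Rocker, back half pressed | 63.5 mm | 12 N | front half raised in the picture, so it switched over |
| Square key | 63.8 mm | 29.5 N | stays down in the pictures after I lifted off |
| Bar key | 63.8 mm | 17–18 N | held steady for 0.25 s before hand-in |

- **Rest of the scene:** in the last picture the round key is up and the loose things in view have not moved. That crop showed only part of the small beaker, vial_b and the boat, and I did not check those with a wider picture.
- **Position check:** the three cameras agreed on the key positions to about 2–3 mm. The key-top heights I measured from two views came out about 2 mm lower than the text, so I judged the stops by force.
- **Not confirmed:** I had no reading of the key travel itself. I inferred it from force, fingertip height and the pictures, and hand-in gave no verdict.

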